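# Chuck a glazed pot on the banding wheel

### The arm

A 7-joint arm with a two-finger parallel gripper is mounted at the origin on the work surface. World frame = base frame: x ahead of the robot, y to its left, z up, the work surface at z = 0. Lengths are in m, angles in rad, forces in N, time in s.
With the tool pointing down it reaches from about 0.425 to 0.95 m from the base axis. Payload 4.7 kg.
Tool frame: the origin (TCP) lies at the centre of the arm's flange, where the gripper is bolted on; the fingertips stand 173 mm ahead of it and the grasp point (between the pads) lies 155 mm ahead of it (tcp_to_tips is the distance from the TCP to the fingertips, in m); y points along the fingers, z is the direction in which the jaws open and shut, and the axes are right-handed (so a half turn about y gives the same grasp; the last joint's range is limited). The gripper opens to 85 mm and grips with 20 to 120 N. Pads are 22 mm wide; open, the fingers measure 114 mm over their backs; the gripper's body (76 mm by 85 mm) begins 54 mm behind the grasp point. The pads swing forward as they close: fully open they stand 13 mm farther back than shut.
Start: joints at [-1.377, 0.469, -0.049, 1.532, 0.024, 1.141, -0.082], TCP at [0.149, 0.658, 0.405] pointing down, gripper open.
Joint ranges: [-2.59, 2.59], [-0.33, 1.99], [-1.39, 1.29], [0.1, 2.45], [-1.04, 4.18], [0.21, 1.99], [-2.66, 2.66]. Speed limits (rad/s): [2.57, 2.57, 3.14, 3.14, 3.14, 3.14, 3.14].

### API

Orientations are given as a rotation vector (axis times angle).
In Python, from cell import * gives the robot as it stands.
- The arm moves only by the tool send_rows, never from a script. Its argument "series" is a list of rows, each a list of 3 entries, a list of its own where there are three numbers: the shift along the tool's x, y, z in cm, then the turn about the tool's y in degrees, then the closure, from 0 (fully open) to 1 (shut). A call has 1 to 20 rows; each row shifts and turns the commanded pose from where the row before left it, along the tool's axes as they then stand; what a row does not reach is not made up. A row lasts 1/8 s, in which the tool goes at most 62.5 mm and 10.7 degrees, less where a joint would pass 70% of its speed; a pose out of reach is approached as far as the arm can. A call with a gripper value outside its range is refused whole. The fingers move at their own pace and stop on an object; "force" is the grip in N (left out, the last holds). Time passes only in rows, so rows that do not move let the fingers close. It gives the time, the measured TCP pose, the force and the opening at its end, in the units of the state.
- get_state(): the state, without advancing time (a new reading comes with each control period).
- snapshot(name): name is "scene" or "top"; returns a dict with "image" (384x512x3 uint8, red, green, blue), "z_map" (384x512 float32, m along the optical axis (not along the pixel's ray), 0 where there is no reading), "vfov" (degrees; the focal length in pixels is half the picture's height over the tangent of half this angle, whatever the lens; pixels are square), "cx", "cy" (the principal point, pixels), "origin" and "orientation" of the camera in the world. Camera axes: x right, y down, z forward; pixel columns grow to the right and rows downward; lengths in m; the calibration is good to about 2 mm. A picture is of the moment at which its call begins.
- close_job(): hands the job in, once; it reports no verdict.
The state is a dict: "clock": time; "q": joint angles; "joint_vel": joint speeds; "joint_efforts": joint torques, N m; "position": TCP position; "tcp_rot": TCP orientation; "wrist_force": force on the tool from outside, world axes, zero at the start; "torque": the same for the moment, N m; "grip_width": opening from 0.0 (shut) to 1.0 (fully open).
Only numpy, scipy, OpenCV 4.12 (cv2) and the standard library are available. Lean on these libraries where they do the work, as an engineer would, in place of code of your own. Each camera call takes 0.05 s, during which the arm holds its last target. There are 200 camera calls.

### The job

Take the blue glazed pot off the draining rack, stand it upright, mouth up, on the clear bench and let go of it, then take it again from above by its rim end and set it on the head of the banding wheel. With the orange-handled third pad still drawn back, nudge the pot up against both fixed rubber pads, then slide the third pad in by its orange handle until it touches the pot, so that the pot stands flat and true in all three pads. Leave everything else where it is, and do not drop the pot or knock it over.

Things in the scene. Friction and masses are not known exactly. Their poses are not given: they have to be found in the camera images.
- blue_pot_mid (a point): Centre of the loose blue glazed pot, cream band near its base: smooth straight cylinder, 60 mm across, 90 mm long, about 0.22 kg, mouth open (wall 5 mm, 44 mm deep inside). Point on the axis, 45 mm from either end; z axis from base to mouth. It starts on its side on the rack, axis level 63 mm above the bench, mouth towards the bench's middle (rack's -y), in the rack's near or far place.
- white_pot_mid (a point): Centre of the white glazed pot, the same shape and size as the blue one, lying beside it in the rack's other place, 110 mm away between axes. A bystander.
- rack: Fixed draining rack of 6 mm steel wire, 236 mm (its x) by 130 mm (its y) and 38 mm high; origin on the bench under its centre. Two places, at x = -55 and +55 mm, each of two wires along y, 36 mm apart, whose centres are 35 mm above the bench.
- wheel_top (a point): Centre of the top face of the banding wheel's round aluminium head (fixed turntable, brake on; head 260 mm across, 85 mm above the bench). z up; x is level and points from the sliding pad's side across the centre to between the two fixed pads: the way the third pad slides in. A 60 mm pot that touches all three pads stands exactly over this point.
- pad_left (a point): Top centre of the fixed upright round rubber pad at 60 degrees to the left (towards +y) of the wheel's x axis: 16 mm in diameter, 45 mm tall above the head, its axis 38 mm from the wheel's centre. Behind it, away from the centre, is a grey block 14 mm high.
- pad_right (a point): The same for the other fixed rubber pad, 60 degrees to the right (towards -y) of the wheel's x axis.
- jaw_pad (a point): Top centre of the third, sliding rubber pad, also 16 mm in diameter and 45 mm tall above the head; it stands on the -x side of the wheel's centre, on a grey carriage 14 mm high and 26 mm wide that slides radially in a slot of the head.
- jaw_handle (a point): Grip point of the upright orange handle on the sliding carriage: a round post 18 mm in diameter, top 70 mm above the head (155 mm above the bench); this point lies on its axis 55 mm above the head. It stands 42 mm behind the sliding pad (further from the centre).
- jaw (a joint): Travel of the sliding pad in m: 0 drawn fully back, growing as it slides in towards the centre; 0.040 where it touches a 60 mm pot that stands against both fixed pads; the stop is at 0.055. It takes about 2 N to slide and stays where it is left.
- aloe_mid (a point): Bystander: aloe in a yellow pot 76 mm across and 62 mm high, about 110 mm with its plant; point half-way up the pot.
- rosette_mid (a point): Bystander: rosette succulent in a terracotta pot 76 mm across and 62 mm high, about 105 mm with its plant; point half-way up the pot.
- paint_jar_mid (a point): Bystander: glass paint jar with a white lid, 51 mm across, 58 mm high; point half-way up.
- brush_grip (a point): Bystander: brush lying on the bench near the robot; point on its handle.
- trowel_mid (a point): Bystander: hand trowel about 270 mm long lying on the bench; point at the middle of its length.
- sprayer_mid (a point): Bystander: pale blue spray bottle, 68 mm across, 180 mm high; point half-way up.
Things that resemble listed ones, but are neither listed nor needed, are in the scene too. Of the things like the part that bears blue_pot_mid, leave any that is pink; of the rest the smaller one is meant.

How it is judged:
By the outcome, as a careful person would: the job done as asked, in the order asked, and still so for the second after the job is handed in, with the robot touching nothing.
It also fails if it takes over 61 s, if anything falls off the work surface, if the arm or the gripper's body presses on something with over 40 N, if the wrist force passes 120 N, or if a joint passes its speed limit or range.

## Working session

There is one attempt and no reset: what is moved stays moved. The work goes in short steps, Python scripts to look and compute and a tool call to move; the robot and the scene stay as the last step left them, time stands still between calls to the robot, and variables do not carry over. Pictures are saved under pics/ and viewed, on a budget of 10 in all, crops included, one or two more only if the job needs it, and the job is handed in when it is done.

Besides the shell and the picture viewer there is one more tool, called as name(argument=value, ...) on one line, values as JSON. send_rows: Moves the arm, as the interface text tells. Its arguments: {"type":"object","properties":{"series":{"type":"array"},"force":{"type":"number"}},"required":["series"]}

```bash
mkdir -p pics; ls; cat > h.py <<'E'
from cell import *
import numpy as np, cv2
from scipy.spatial.transform import Rotation as R
def shot(n):
    s=snapshot(n); return s
def rot(o):
    o=np.array(o,float)
    if o.shape==(3,3): return o
    if o.size==3: return R.from_rotvec(o).as_matrix()
    return R.from_quat(o).as_matrix()
def cloud(s):
    z=s["z_map"]; h,w=z.shape; f=h/2/np.tan(np.radians(s["vfov"])/2)
    v,u=np.mgrid[:h,:w]
    P=np.stack([(u-s["cx"])/f*z,(v-s["cy"])/f*z,z],-1)
    return P@rot(s["orientation"]).T+np.array(s["origin"])
E
python3 - <<'E'
from h import *
st=get_state(); print(st)
for n in("scene","top"):
    s=shot(n); print(n,s["vfov"],s["cx"],s["cy"],s["origin"],s["orientation"])
    np.savez(n+"0.npz",img=s["image"],P=cloud(s),z=s["z_map"])
    cv2.imwrite(f"pics/{n}0.png",cv2.resize(s["image"][:,:,::-1],(800,600),interpolation=cv2.INTER_CUBIC))
print(R.from_rotvec(st["tcp_rot"]).as_matrix().round(3))
E
```

```text
pics
{'clock': 0.0, 'q': array([-1.3768983 ,  0.46946334, -0.04859435,  1.5337063 ,  0.0241031 ,
        1.14101117, -0.08229412]), 'joint_vel': array([-0.00023158,  0.00139167, -0.00112474,  0.00090025, -0.00013416,
        0.00103823,  0.00076542]), 'joint_efforts': array([ 1.44007197e-03, -5.10311902e+01, -4.64911689e-02, -2.37710005e+01,
        1.05814752e-02,  7.33234745e-03, -6.51093472e-07]), 'position': array([0.14907103, 0.65807876, 0.40364108]), 'tcp_rot': array([-1.56571043,  0.17505162, -0.17482312]), 'wrist_force': array([-0.80501125,  0.0776215 ,  0.04534386]), 'torque': array([-0.01429048, -0.03187592,  0.06372777]), 'grip_width': 0.9996162036778683}
scene 54.47056697597379 253.35844703884416 192.64075531574878 [ 1.33275511 -0.54962164  0.80475764] [-1.97138072 -1.01714669  0.55929565]
top 49.16221602451194 255.63872222696597 201.28996414956998 [0.25894251 0.02878784 1.55755861] [-2.13791673  2.13548467 -0.17334633]
[[ 0.975 -0.     0.221]
 [-0.221 -0.002  0.975]
 [ 0.    -1.    -0.002]]
```

View pics/scene0.png

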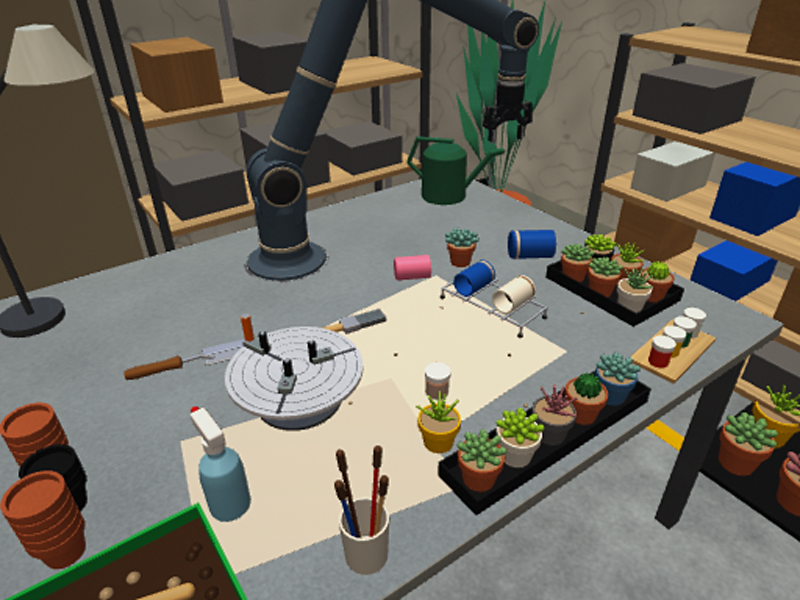

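View pics/top0.png

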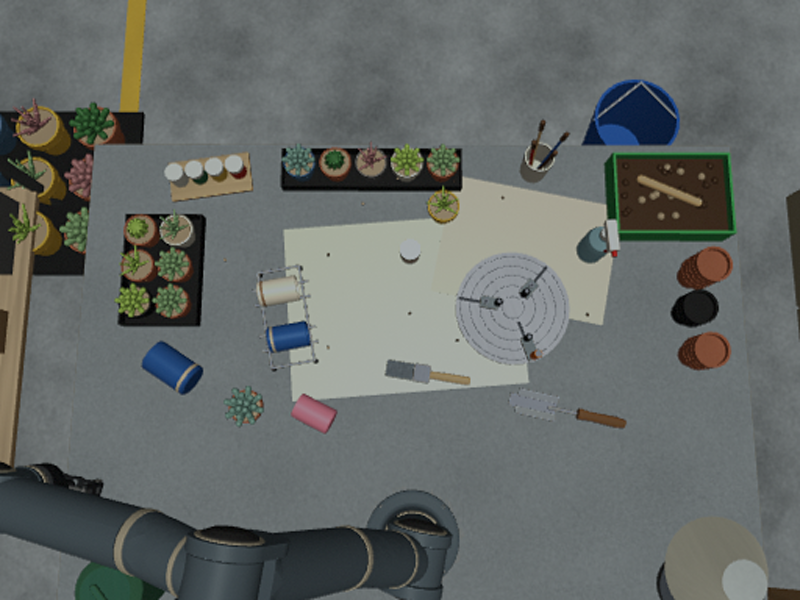

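Scene: the blue pot candidates in the top view are the rack one at (290,336), a larger blue one on the bench at (172,367), and a pink one at (314,413). By the description it is the rack one. The wheel is at (512,307), with the orange handle at (534,352).

```bash
python3 - <<'E'
from h import *
d=np.load("top0.npz"); img,P=d["img"],d["P"]
c=lambda x0,y0,x1,y1:cv2.resize(img[y0:y1,x0:x1,::-1],(400,400),interpolation=cv2.INTER_CUBIC)
e=np.load("scene0.npz"); im2=e["img"]
a=c(150,160,220,230); b=c(285,155,370,240)
s=cv2.resize(im2[150:215,270,::-1][:,None] if 0 else im2[150:220,275,None,::-1] if 0 else im2[155:225,280:350,::-1],(400,400),interpolation=cv2.INTER_CUBIC)
cv2.imwrite("pics/crop1.png",cv2.resize(np.vstack([np.hstack([a,s]),np.hstack([b,cv2.resize(im2[195:275,140:235,::-1],(400,400))])]),(600,600)))
Ps=e["P"]
def rep(n,m,P):
    Q=P[m]; print(n,len(Q),Q.mean(0).round(4),Q.min(0).round(4),Q.max(0).round(4))
for nm,I,PP in(("top",img,P),("scene",im2,Ps)):
    hsv=cv2.cvtColor(I,cv2.COLOR_RGB2HSV)
    z=PP[...,2]
    blue=(hsv[...,0]>105)&(hsv[...,0]<125)&(hsv[...,1]>150)&(z>.005)&(z<.15)&(PP[...,0]>.2)
    n,l,st,_=cv2.connectedComponentsWithStats(blue.astype(np.uint8))
    for i in range(1,n):
        if st[i,4]>60: rep(nm+" blue",l==i,PP)
    org=(hsv[...,0]<14)&(hsv[...,1]>150)&(z>.1)&(z<.17)&(PP[...,0]>.2)
    if org.any(): rep(nm+" org",org,PP)
    # wheel region top
    m=(z>.08)&(z<.09)&(abs(PP[...,0]-.45)<.35)&(PP[...,1]<.0)&(PP[...,1]>-.45)
    rep(nm+" wheel",m,PP)
    m=(z>.12)&(z<.136)&(abs(PP[...,0]-.45)<.3)&(PP[...,1]<.0)&(PP[...,1]>-.35)
    n,l,st,_=cv2.connectedComponentsWithStats(m.astype(np.uint8))
    for i in range(1,n):
        if st[i,4]>4: rep(nm+" pad",l==i,PP)
E
```

```text
top blue 334 [0.4518 0.2759 0.0858] [0.4197 0.2377 0.0336] [0.4857 0.3172 0.0992]
top blue 528 [0.3909 0.5603 0.0698] [0.3356 0.5065 0.0331] [0.4401 0.6175 0.0854]
top blue 126 [0.3542 0.5065 0.0537] [0.325  0.4888 0.0082] [0.3865 0.5263 0.0831]
top org 327 [ 0.5433 -0.6262  0.1226] [ 0.381  -0.7109  0.1001] [ 0.8699 -0.2589  0.1615]
top wheel 3300 [ 0.5212 -0.2253  0.0848] [ 0.3872 -0.448   0.08  ] [ 0.7997 -0.0337  0.09  ]
top pad 17 [ 0.5461 -0.2505  0.1294] [ 0.5394 -0.2569  0.1232] [ 0.5542 -0.2432  0.1354]
top pad 17 [ 0.5233 -0.1893  0.13  ] [ 0.5175 -0.1969  0.1204] [ 0.5296 -0.1824  0.1353]
top pad 18 [ 0.4438 -0.2521  0.1307] [ 0.4378 -0.261   0.12  ] [ 0.4517 -0.2455  0.1345]
top pad 5 [ 0.4016 -0.2611  0.1269] [ 0.3972 -0.2651  0.1242] [ 0.4077 -0.2592  0.1302]
scene blue 1207 [0.569  1.363  0.0633] [0.4656 1.3141 0.0052] [0.6355 1.5341 0.1024]
scene blue 386 [0.4093 0.5465 0.0547] [0.3577 0.4969 0.0132] [0.4448 0.6018 0.0808]
scene blue 80 [0.3619 0.4999 0.047 ] [0.3256 0.4816 0.0107] [0.3889 0.5217 0.0774]
scene blue 348 [0.4621 0.2698 0.0711] [0.4291 0.2356 0.0363] [0.4909 0.3185 0.096 ]
scene org 2371 [ 0.56   -0.637   0.1229] [ 0.3813 -0.7102  0.1001] [0.9147 0.1068 0.1687]
scene wheel 3710 [ 0.5415 -0.2368  0.0857] [ 0.3873 -0.4499  0.0802] [ 0.7978 -0.034   0.09  ]
scene pad 26 [ 0.413  -0.2703  0.1281] [ 0.4067 -0.2783  0.1208] [ 0.418  -0.2601  0.1356]
scene pad 27 [ 0.4493 -0.2556  0.1288] [ 0.4373 -0.2626  0.1209] [ 0.4546 -0.2478  0.1353]
scene pad 28 [ 0.5289 -0.1929  0.1287] [ 0.518  -0.1984  0.121 ] [ 0.5339 -0.1841  0.136 ]
scene pad 33 [ 0.5514 -0.254   0.1286] [ 0.5439 -0.2615  0.1207] [ 0.5578 -0.2439  0.1348]
```

View pics/crop1.png

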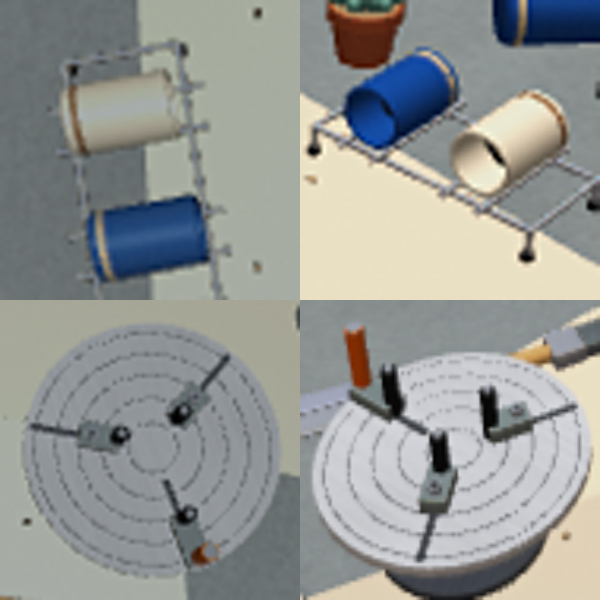

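The crop shows the rack's blue pot with its cream band at the left (+y), which is the base, and its mouth towards -y: this is the right one. The wheel shows two fixed pads, and the orange handle sits on the near side. Next I refine the positions.

```bash
cat >> h.py <<'E'
def circ(Q,r=None):
    from scipy.optimize import least_squares
    f=lambda p:np.hypot(Q[:,0]-p[0],Q[:,1]-p[1])-(r or p[2])
    return least_squares(f,[*Q[:,:2].mean(0),r or .1],loss="soft_l1",f_scale=.003).x
E
python3 - <<'E'
from h import *
from scipy.optimize import least_squares
for n in("top","scene"):
    d=np.load(n+"0.npz"); I,P=d["img"],d["P"]; z=P[...,2]
    # pot
    m=(abs(P[...,0]-.453)<.05)&(abs(P[...,1]-.276)<.06)&(z>.055)&(z<.105)
    hsv=cv2.cvtColor(I,cv2.COLOR_RGB2HSV)
    Q=P[m]
    def f(p):
        a=np.array([np.cos(p[2]),np.sin(p[2]),0]); v=Q-np.array([p[0],.276,p[3]])
        return np.linalg.norm(np.cross(v,a),axis=1)-.03
    r=least_squares(f,[.452,0,1.6,.063],loss="soft_l1",f_scale=.003).x
    a=np.array([np.cos(r[2]),np.sin(r[2])]); t=(Q[:,:2]-[r[0],.276])@a
    ok=abs(f(r))<.005; t=t[ok]
    print(n,"pot axis x at y=.276",r[0].round(4),"yaw",np.degrees(r[2]).round(1),"z",r[3].round(4),"t",np.percentile(t,[0,2,50,98,100]).round(4))
    # wheel rim
    w=((z>.08)&(z<.09)&(np.hypot(P[...,0]-.519,P[...,1]+.2275)<.16)).astype(np.uint8)
    c=max(cv2.findContours(w,cv2.RETR_EXTERNAL,cv2.CHAIN_APPROX_NONE)[0],key=len)[:,0]
    print("wheel",circ(P[c[:,1],c[:,0]]).round(4))
    g=I.max(-1)
    for nm,cc in(("L",(.526,-.19)),("R",(.549,-.252)),("J",(.446,-.254))):
        m=(np.hypot(P[...,0]-cc[0],P[...,1]-cc[1])<.016)&(z>.118)&(z<.138)
        Q=P[m];print(nm,m.sum(),((Q.min(0)+Q.max(0))/2).round(4),Q.mean(0).round(4))
    m=(np.hypot(P[...,0]-.41,P[...,1]+.267)<.022)&(z>.145)&(z<.165)
    if m.any():Q=P[m];print("H",m.sum(),((Q.min(0)+Q.max(0))/2).round(4),Q.mean(0).round(4))
    def w2(p):
        k=np.unravel_index(np.nanargmin(np.hypot(P[...,0]-p[0],P[...,1]-p[1])+9*(abs(z)>.3)),z.shape); return k
d=np.load("top0.npz");P=d["P"]
for u,v in((360,290),(355,265),(330,320),(370,330),(290,336),(280,291)): print((u,v),P[int(v*.64),int(u*.64)].round(3))
E
```

```text
top pot axis x at y=.276 0.4542 yaw 100.3 z 0.0631 t [-0.035  -0.0322  0.009   0.0524  0.0552]
wheel [ 0.5182 -0.2262  0.1266]
L 18 [ 0.5232 -0.1897  0.1269] [ 0.523  -0.1894  0.1294]
R 18 [ 0.5468 -0.2501  0.1304] [ 0.5462 -0.2501  0.1299]
J 20 [ 0.4448 -0.2529  0.1275] [ 0.4438 -0.2517  0.1304]
H 23 [ 0.4048 -0.2664  0.1536] [ 0.4046 -0.2663  0.155 ]
scene pot axis x at y=.276 0.4548 yaw 102.1 z 0.0637 t [-0.0399 -0.0365 -0.0009  0.0502  0.0526]
wheel [ 0.5215 -0.2288  0.1277]
L 32 [ 0.5261 -0.1916  0.1271] [ 0.5291 -0.193   0.1275]
R 36 [ 0.5509 -0.2527  0.1265] [ 0.5516 -0.2542  0.1278]
J 32 [ 0.4465 -0.2552  0.1268] [ 0.4497 -0.2558  0.1272]
H 32 [ 0.4092 -0.2695  0.1538] [ 0.4105 -0.2709  0.1543]
(360, 290) [ 0.577  0.127 -0.003]
(355, 265) [0.638 0.139 0.001]
(330, 320) [0.503 0.197 0.005]
(370, 330) [0.477 0.103 0.002]
(290, 336) [0.45  0.278 0.092]
(280, 291) [0.553 0.302 0.094]
```

send_rows(series=[[[3.3, 0, -2.8], 0, 0], [[3.3, 0, -2.8], 0, 0], [[3.3, 0, -2.8], 0, 0], [[3.3, 0, -2.8], 0, 0], [[3.3, 0, -2.8], 0, 0], [[3.3, 0, -2.8], 0, 0], [[3.3, 0, -2.8], 0, 0], [[3.3, 0, -2.8], 0, 0], [[3.3, 0, -2.8], 0, 0], [[3.3, 0, -2.8], 0, 0], [[3.2, 0, -2.7], 0, 0], [[3.2, 0, -2.6], 0, 0], [[0, 0, 0], 9.5, 0], [[0, 0, 0], 9.5, 0], [[0, 0, 0], 9.5, 0], [[0, 0, 0], 9.5, 0], [[0, 0, 0], 9.5, 0], [[0, 0, 0], 9.5, 0], [[0, 0, 0], 9.2, 0], [[0, 0, 0], 0, 0]], force=20)

```text
clock: 2.6
position: [0.4596, 0.2465, 0.4044]
tcp_rot: [-1.296, 1.065, -1.065]
wrist_force: [-0.5, -0.4, -0.2]
grip_width: 0.998
```

```bash
cat >> h.py <<'E'
def go(x,y,z,yaw=None):
    s=get_state(); M=R.from_rotvec(s["tcp_rot"]).as_matrix(); p=np.array(s["position"])
    cy=np.degrees(np.arctan2(M[1,0],M[0,0]))
    print("t",round(s["clock"],2),"pos",p.round(4),"yaw",cy.round(1),"F",np.round(s["wrist_force"],1),"w",round(s["grip_width"],3))
    print("shift cm (present axes)",(M.T@(np.array([x,y,z])-p)*100).round(2), "turn deg",None if yaw is None else round((cy-yaw+180)%360-180,1), "q0,q6",s["q"][[0,6]].round(2))
    if yaw is not None:
        a=np.radians(yaw); N=np.array([[np.cos(a),0,-np.sin(a)],[np.sin(a),0,np.cos(a)],[0,-1,0]])
        print("shift cm (axes after turn)",(N.T@(np.array([x,y,z])-p)*100).round(2))
E
python3 -c "
from h import *
go(.4603,.2458,.212,-79)"
```

```text
t 2.6 pos [0.4596 0.2465 0.4044] yaw -78.8 F [-0.5 -0.4 -0.2] w 0.998
shift cm (present axes) [ 0.08 19.24  0.07] turn deg 0.2 q0,q6 [-0.85 -0.29]
shift cm (axes after turn) [ 0.08 19.24  0.06]
```

send_rows(series=[[[0.1, 4, 0.1], 0, 0], [[0, 4, 0], 0, 0], [[0, 4, 0], 0, 0], [[0, 4, 0], 0, 0], [[0, 2, 0], 0, 0], [[0, 1.2, 0], 0, 0], [[0, 0, 0], 0, 0], [[0, 0, 0], 0, 0.2], [[0, 0, 0], 0, 0.27], [[0, 0, 0], 0, 0.32], [[0, 0, 0], 0, 0.34], [[0, 0, 0], 0, 0.34]], force=20)

```text
clock: 4.1
position: [0.4608, 0.2457, 0.2137]
tcp_rot: [-1.294, 1.067, -1.065]
wrist_force: [-2.8, -2.0, 4.8]
grip_width: 0.696
```

```bash
python3 -c "
from h import *
go(.4603,.2458,.212,-79)"
```

```text
t 4.1 pos [0.4608 0.2457 0.2137] yaw -79.0 F [-2.8 -2.   4.8] w 0.696
shift cm (present axes) [-0.02  0.17 -0.04] turn deg 0.0 q0,q6 [-0.78 -0.17]
shift cm (axes after turn) [-0.02  0.17 -0.04]
```

send_rows(series=[[[0, -1, 0], 0, 0.34], [[0, -2, 0], 0, 0.34], [[0, -3, 0], 0, 0.34], [[0, -4, 0], 0, 0.34], [[0, -3, 0], 0, 0.34], [[0, 0, 0], 0, 0.34], [[0, 0, 0], 0, 0.34]])

```text
clock: 4.97
position: [0.4604, 0.2455, 0.342]
tcp_rot: [-1.296, 1.067, -1.066]
wrist_force: [-0.6, 0.1, -1.6]
grip_width: 0.696
```

```bash
python3 - <<'E'
from h import *
go(.577,.127,.33)
s=shot("scene"); I=s["image"]; cv2.imwrite("pics/a1.png",cv2.resize(I[90:230,240:400,::-1],(640,560),interpolation=cv2.INTER_CUBIC))
E
```

```text
t 4.97 pos [0.4604 0.2455 0.342 ] yaw -79.0 F [-0.6  0.1 -1.6] w 0.696
shift cm (present axes) [13.86  1.19  9.18] turn deg None q0,q6 [-0.84 -0.26]
```

View pics/a1.png

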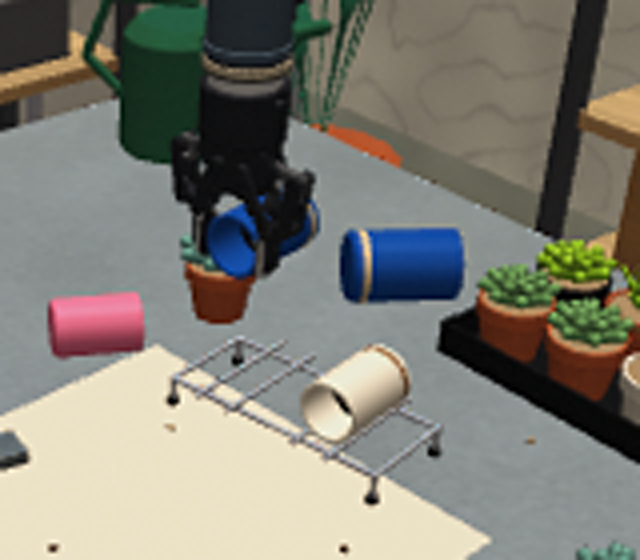

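The crop shows the pot gripped at its mouth end at (235,240), still level, because torsional friction holds it. I'll lay it on the clear bench and regrip it nearer the rim, so that the base can swing down.

send_rows(series=[[[3.9, 0, 1], 0, 0.34], [[3.9, 0, 1], 0, 0.34], [[3.9, 0, 1], 0, 0.34], [[3.9, 0, 1], 0, 0.34], [[0, 4, 0], 0, 0.34], [[0, 4, 0], 0, 0.34], [[0, 4, 0], 0, 0.34], [[0, 2, 0], 0, 0.34], [[0, 1, 0], 0, 0.34], [[0, 0.5, 0], 0, 0.34], [[0, 0.3, 0], 0, 0.34], [[0, 0, 0], 0, 0.34]])

```text
clock: 6.52
position: [0.5303, 0.1003, 0.1851]
tcp_rot: [-1.293, 1.066, -1.066]
wrist_force: [-0.6, -0.1, -2.0]
grip_width: 0.697
```

```bash
cat >> h.py <<'E'
def tilt(n="scene",box=None):
    # blue pot points: PCA-less cylinder fit (r=.03)
    from scipy.optimize import least_squares
    s=shot(n); P=cloud(s); hsv=cv2.cvtColor(s["image"],cv2.COLOR_RGB2HSV); c=np.array(get_state()["position"])
    m=(hsv[...,0]>105)&(hsv[...,0]<125)&(hsv[...,1]>150)&(np.hypot(P[...,0]-c[0],P[...,1]-c[1])<.12)&(P[...,2]<c[2]-.08)&(P[...,2]>.003)
    Q=P[m]; print(n,"blue",len(Q),"min",Q.min(0).round(3),"max",Q.max(0).round(3),"mean",Q.mean(0).round(3)); return s,Q
E
python3 - <<'E'
from h import *
go(.53,.1,.181)
tilt()
E
```

```text
t 6.53 pos [0.5303 0.1003 0.1851] yaw -79.0 F [-0.6 -0.1 -2. ] w 0.697
shift cm (present axes) [ 0.03  0.41 -0.03] turn deg None q0,q6 [-0.49  0.2 ]
scene blue 192 min [0.472 0.075 0.007] max [0.593 0.17  0.099] mean [0.523 0.109 0.035]
```

send_rows(series=[[[0, 0.2, 0], 0, 0.34], [[0, 0.2, 0], 0, 0.34], [[0, 0, 0], 0, 0.3], [[0, 0, 0], 0, 0.22], [[0, 0, 0], 0, 0.15], [[0.35, 0, 0], 0, 0.15], [[0.35, 0, 0], 0, 0.15], [[0, 0, 0], 0, 0.25], [[0, 0, 0], 0, 0.3], [[0, 0, 0], 0, 0.34], [[0, 0, 0], 0, 0.34], [[0, -0.5, 0], 0, 0.34], [[0, -1.0, 0], 0, 0.34], [[0, -1.0, 0], 0, 0.34], [[0, 0, 0], 0, 0.34]], force=20)

```text
clock: 8.45
position: [0.5318, 0.0935, 0.2068]
tcp_rot: [-1.292, 1.065, -1.067]
wrist_force: [-0.2, 0.0, -1.8]
grip_width: 0.691
```

```bash
python3 - <<'E'
from h import *
go(.53,.1,.181)
s,Q=tilt()
cv2.imwrite("pics/a2.png",cv2.resize(s["image"][130:240,190:330,::-1],(700,550),interpolation=cv2.INTER_CUBIC))
E
```

```text
t 8.45 pos [0.5318 0.0935 0.2068] yaw -79.0 F [-0.2  0.  -1.8] w 0.691
shift cm (present axes) [-0.67  2.58 -0.06] turn deg None q0,q6 [-0.5   0.19]
scene blue 193 min [0.472 0.068 0.028] max [0.596 0.183 0.125] mean [0.524 0.114 0.057]
```

View pics/a2.png

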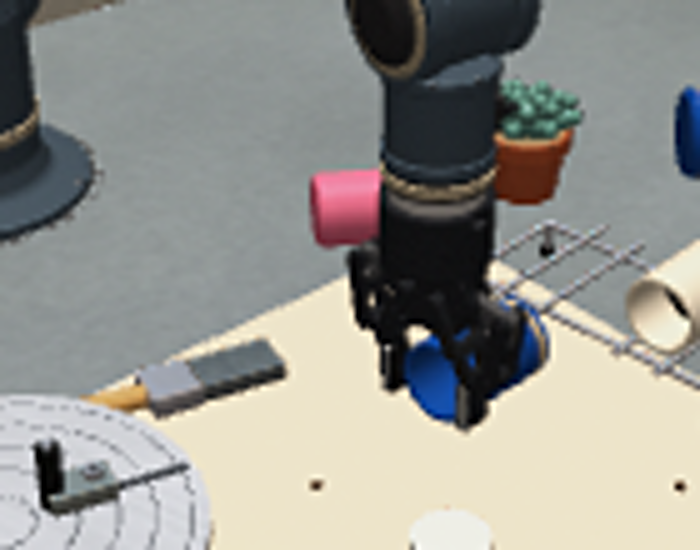

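send_rows(series=[[[0, 1.0, 0], 0, 0.34], [[0, 1.0, 0], 0, 0.34], [[0, 0, 0], 0, 0.32], [[0, 0, 0], 0, 0.315], [[0, -0.7, 0], 0, 0.315], [[0, -0.7, 0], 0, 0.315], [[0, 0, 0], 0, 0.315]], force=20)

```text
clock: 9.38
position: [0.5318, 0.0935, 0.2008]
tcp_rot: [-1.292, 1.065, -1.067]
wrist_force: [-0.5, -0.3, -2.2]
grip_width: 0.69
```

```bash
cat >> h.py <<'E'
def pot(n="scene",save=None):
    # slope of pot's top line: per-bin max z along tool x
    s,Q=tilt(n); st=get_state(); M=R.from_rotvec(st["tcp_rot"]).as_matrix(); v=(Q-st["position"])@M
    for lo in np.arange(-.10,.04,.02):
        k=(v[:,0]>=lo)&(v[:,0]<lo+.02)&(abs(v[:,2])<.04)
        if k.sum()>2: print("x_tool",round(lo,2),k.sum(),"z",Q[k,2].min().round(3),Q[k,2].max().round(3))
E
python3 - <<'E'
from h import *
go(.53,.1,.181)
pot()
E
```

```text
t 9.38 pos [0.5318 0.0935 0.2008] yaw -79.0 F [-0.5 -0.3 -2.2] w 0.69
shift cm (present axes) [-0.68  1.98 -0.06] turn deg None q0,q6 [-0.49  0.2 ]
scene blue 186 min [0.473 0.067 0.023] max [0.595 0.174 0.12 ] mean [0.523 0.114 0.049]
x_tool -0.08 20 z 0.041 0.071
x_tool -0.06 14 z 0.032 0.059
x_tool -0.04 44 z 0.023 0.08
x_tool -0.02 87 z 0.023 0.1
x_tool 0.0 10 z 0.026 0.111
```

send_rows(series=[[[0, 0.8, 0], 0, 0.315], [[0, 0.8, 0], 0, 0.315], [[0, 0, 0], 0, 0.308], [[0, 0, 0], 0, 0.308], [[0, -1.5, 0], 0, 0.308], [[0, 0, 0], 0, 0.308]], force=20)

```text
clock: 10.18
position: [0.5322, 0.0934, 0.2003]
tcp_rot: [-1.291, 1.064, -1.068]
wrist_force: [-0.2, 0.8, -1.3]
grip_width: 0.691
```

```bash
python3 - <<'E'
from h import *
go(.53,.1,.181)
pot()
E
```

```text
t 10.18 pos [0.5322 0.0934 0.2003] yaw -79.0 F [-0.2  0.8 -1.3] w 0.691
shift cm (present axes) [-0.69  1.93 -0.1 ] turn deg None q0,q6 [-0.49  0.2 ]
scene blue 189 min [0.47  0.069 0.021] max [0.596 0.183 0.118] mean [0.525 0.115 0.049]
x_tool -0.08 21 z 0.035 0.072
x_tool -0.06 14 z 0.027 0.06
x_tool -0.04 45 z 0.021 0.082
x_tool -0.02 87 z 0.021 0.099
x_tool 0.0 9 z 0.037 0.109
```

send_rows(series=[[[0, 0.8, 0], 0, 0.308], [[0, 0.5, 0], 0, 0.308], [[0, 0, 0], 0, 0.303], [[0, 0, 0], 0, 0.303], [[0, -2.5, 0], 0, 0.303], [[0, 0, 0], 0, 0.303]], force=20)

```text
clock: 10.98
position: [0.5324, 0.0932, 0.2121]
tcp_rot: [-1.291, 1.063, -1.068]
wrist_force: [1.4, -1.4, 0.1]
grip_width: 0.7
```

```bash
python3 - <<'E'
from h import *
go(.53,.1,.181)
pot()
E
```

```text
t 10.97 pos [0.5324 0.0932 0.2121] yaw -79.0 F [ 1.4 -1.4  0.1] w 0.7
shift cm (present axes) [-0.71  3.11 -0.12] turn deg None q0,q6 [-0.5   0.19]
scene blue 206 min [0.475 0.069 0.021] max [0.595 0.173 0.118] mean [0.526 0.115 0.051]
x_tool -0.08 22 z 0.022 0.061
x_tool -0.06 22 z 0.021 0.054
x_tool -0.04 58 z 0.027 0.068
x_tool -0.02 64 z 0.031 0.088
x_tool 0.0 29 z 0.036 0.118
```

send_rows(series=[[[0, -1.2, 0], 0, 0.303], [[0, 0, 0], 0, 0.303], [[0, -1.2, 0], 0, 0.303], [[0, 0, 0], 0, 0.303]], force=20)

```text
clock: 11.52
position: [0.5317, 0.0934, 0.2355]
tcp_rot: [-1.293, 1.065, -1.067]
wrist_force: [0.9, 0.5, 0.6]
grip_width: 0.7
```

```bash
python3 - <<'E'
from h import *
go(.53,.1,.181)
pot()
E
```

```text
t 11.53 pos [0.5317 0.0934 0.2355] yaw -79.0 F [0.9 0.5 0.6] w 0.7
shift cm (present axes) [-0.68  5.45 -0.05] turn deg None q0,q6 [-0.52  0.18]
scene blue 241 min [0.478 0.068 0.02 ] max [0.594 0.16  0.143] mean [0.53  0.111 0.066]
x_tool -0.08 3 z 0.05 0.059
x_tool -0.06 30 z 0.028 0.073
x_tool -0.04 89 z 0.02 0.104
x_tool -0.02 62 z 0.033 0.1
x_tool 0.0 53 z 0.052 0.143
```

send_rows(series=[[[-0.7, -0.2, 0], 0, 0.303], [[-0.7, -0.1, 0], 0, 0.303], [[-0.7, 0, 0], 0, 0.303], [[-0.7, 0, 0], 0, 0.303], [[0, 0, 0], 0, 0.303]], force=20)

```text
clock: 12.2
position: [0.5267, 0.1222, 0.239]
tcp_rot: [-1.292, 1.064, -1.065]
wrist_force: [-1.4, -0.6, 9.5]
grip_width: 0.699
```

```bash
python3 - <<'E'
from h import *
go(.53,.1,.181)
pot(); s=shot("scene")
cv2.imwrite("pics/a3.png",cv2.resize(s["image"][130:240,190:330,::-1],(700,550),interpolation=cv2.INTER_CUBIC))
E
```

```text
t 12.2 pos [0.5267 0.1222 0.239 ] yaw -78.9 F [-1.4 -0.6  9.5] w 0.699
shift cm (present axes) [ 2.25  5.8  -0.12] turn deg None q0,q6 [-0.57  0.12]
scene blue 286 min [0.49  0.098 0.012] max [0.569 0.167 0.146] mean [0.527 0.129 0.064]
x_tool -0.04 75 z 0.021 0.104
x_tool -0.02 99 z 0.012 0.103
x_tool 0.0 98 z 0.029 0.146
x_tool 0.02 10 z 0.078 0.086
```

View pics/a3.png

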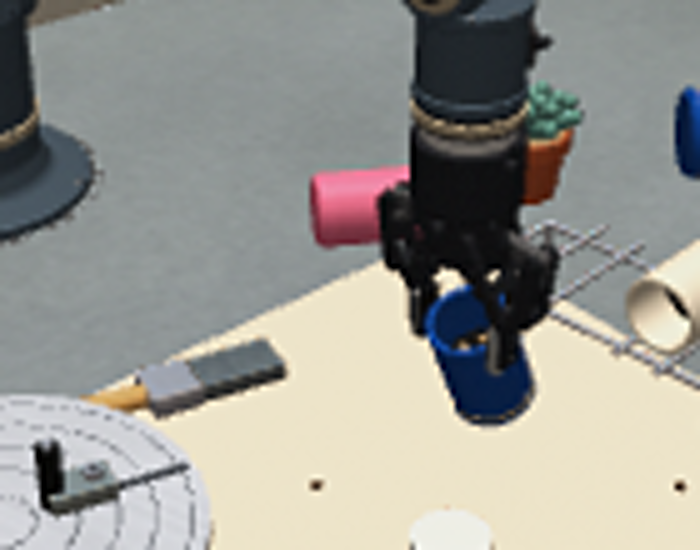

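The pot now stands tilted about 20° with its base corner on the bench, and I'll continue rotating it.

send_rows(series=[[[-0.6, 0.1, 0], 0, 0.303], [[-0.6, 0.1, 0], 0, 0.303], [[-0.5, 0.1, 0], 0, 0.303], [[0, 0.2, 0], 0, 0.303], [[0, 0, 0], 0, 0.303]], force=20)

```text
clock: 12.92
position: [0.5234, 0.1398, 0.2347]
tcp_rot: [-1.291, 1.065, -1.063]
wrist_force: [-2.9, 2.2, 14.8]
grip_width: 0.698
```

```bash
cat >> h.py <<'E'
def upright(n="scene",img=None):
    from scipy.optimize import least_squares
    s,Q=tilt(n); Q=Q[Q[:,2]<.092]
    # outer surface: axis with tilt
    def f(p):
        a=np.array([p[2],p[3],1.]); a/=np.linalg.norm(a); return np.linalg.norm(np.cross(Q-np.array([p[0],p[1],0]),a),axis=1)-.03
    r=least_squares(f,[*Q[:,:2].mean(0)+[-.02,.01],0,0],loss="soft_l1",f_scale=.002).x
    print("base xy",r[:2].round(4),"tilt deg x,y",np.degrees(r[2:]).round(1),"res",np.median(abs(f(r))).round(4)); return s
E
python3 - <<'E'
from h import *
go(.53,.1,.181)
pot(); upright()
E
```

```text
t 12.93 pos [0.5234 0.1398 0.2347] yaw -78.9 F [-2.9  2.2 14.8] w 0.698
shift cm (present axes) [ 4.05  5.35 -0.14] turn deg None q0,q6 [-0.6   0.09]
scene blue 321 min [0.474 0.117 0.008] max [0.565 0.176 0.139] mean [0.526 0.141 0.063]
x_tool -0.04 52 z 0.024 0.098
x_tool -0.02 77 z 0.008 0.119
x_tool 0.0 177 z 0.008 0.139
x_tool 0.02 12 z 0.067 0.092
scene blue 323 min [0.49  0.117 0.009] max [0.585 0.177 0.134] mean [0.526 0.141 0.063]
base xy [0.5155 0.1636] tilt deg x,y [ 6.4 -9.2] res 0.0016
```

send_rows(series=[[[-0.5, 0, 0], 0, 0.303], [[-0.5, 0.1, 0], 0, 0.303], [[-0.3, 0, 0], 0, 0.303], [[0, 0, 0], 0, 0.303]], force=20)

```text
clock: 13.52
position: [0.5205, 0.1512, 0.2319]
tcp_rot: [-1.293, 1.065, -1.065]
wrist_force: [0.5, 0.6, 3.6]
grip_width: 0.701
```

```bash
python3 - <<'E'
from h import *
go(.53,.1,.181)
s=upright();upright("top")
cv2.imwrite("pics/a4.png",cv2.resize(s["image"][130:240,190:330,::-1],(700,550),interpolation=cv2.INTER_CUBIC))
E
```

```text
t 13.53 pos [0.5205 0.1512 0.2319] yaw -78.9 F [0.5 0.6 3.6] w 0.701
shift cm (present axes) [ 5.21  5.08 -0.06] turn deg None q0,q6 [-0.62  0.07]
scene blue 341 min [0.48  0.128 0.007] max [0.563 0.187 0.134] mean [0.524 0.148 0.06 ]
base xy [0.5153 0.1631] tilt deg x,y [ 4.3 -1.6] res 0.0014Traceback (most recent call last):
  File "<stdin>", line 3, in <module>
  File "h.py", line 42, in upright
    s,Q=tilt(n); Q=Q[Q[:,2]<.092]
        ~~~~^^^
  File "h.py", line 33, in tilt
    Q=P[m]; print(n,"blue",len(Q),"min",Q.min(0).round(3),"max",Q.max(0).round(3),"mean",Q.mean(0).round(3)); return s,Q
                                        ~~~~~^^^
    return umr_minimum(a, axis, None, out, keepdims, initial, where)
ValueError: zero-size array to reduction operation minimum which has no identity
```

send_rows(series=[[[0, 0, 0], 0, 0.295], [[0, 0, 0], 0, 0.28], [[0, 0, 0], 0, 0.24], [[0, 0, 0], 0, 0.15], [[0, 0, 0], 0, 0], [[0, -2, 0], 0, 0], [[0, -4, 0], 0, 0], [[0, -4, 0], 0, 0], [[0, -2, 0], 0, 0], [[0, 0, 0], 0, 0]])

```text
clock: 14.88
position: [0.5207, 0.1503, 0.3531]
tcp_rot: [-1.291, 1.065, -1.067]
wrist_force: [0.6, 0.7, -0.9]
grip_width: 1.001
```

```bash
python3 - <<'E'
from h import *
go(.53,.1,.181)
s=upright()
P=cloud(s); m=(np.hypot(P[...,0]-.517,P[...,1]-.158)<.06)&(P[...,2]>.083)&(P[...,2]<.1); print("rim",m.sum(),P[m].mean(0).round(4),P[m].min(0).round(3),P[m].max(0).round(3), circ(P[m],.029).round(4))
cv2.imwrite("pics/a4.png",cv2.resize(s["image"][130:240,190:330,::-1],(700,550),interpolation=cv2.INTER_CUBIC))
E
```

```text
t 14.88 pos [0.5207 0.1503 0.3531] yaw -79.0 F [ 0.6  0.7 -0.9] w 1.001
shift cm (present axes) [ 5.13 17.21 -0.11] turn deg None q0,q6 [-0.68 -0.01]
scene blue 391 min [0.49  0.131 0.007] max [0.552 0.189 0.094] mean [0.527 0.153 0.062]
base xy [0.5166 0.1645] tilt deg x,y [ 1.6 -2.1] res 0.0018
rim 99 [0.5206 0.1604 0.0888] [0.49  0.132 0.083] [0.549 0.191 0.094] [0.5195 0.1614 0.029 ]
```

View pics/a4.png

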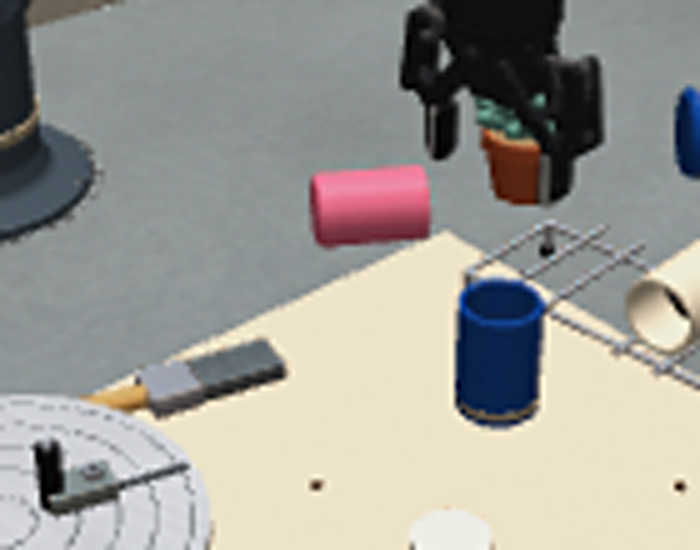

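The pot stands upright, mouth up, on the clear bench and released, centred at (0.519, 0.161). Next I regrasp it from above with the jaws along the wheel's y.

send_rows(series=[[[0, 0, 0], 10.1, 0], [[0, 0, 0], 10.1, 0], [[0, 0, 0], 10.1, 0], [[0, 0, 0], 10.1, 0], [[0, 0, 0], 10.1, 0], [[0, 0, 0], 10.1, 0], [[0, 0, 0], 10.1, 0], [[0, 0, 0], 10.3, 0], [[-0.2, 0, -1.1], 0, 0], [[0, 0, 0], 0, 0]])

```text
clock: 16.18
position: [0.5179, 0.1629, 0.3507]
tcp_rot: [-0.365, 2.029, -2.029]
wrist_force: [0.5, 0.6, 0.6]
grip_width: 1.002
```

```bash
python3 -c "
from h import *
go(.519,.1613,.227,-160)"
```

```text
t 16.18 pos [0.5179 0.1629 0.3507] yaw -159.7 F [0.5 0.6 0.6] w 1.002
shift cm (present axes) [-0.06 12.37  0.19] turn deg 0.3 q0,q6 [-0.94 -1.3 ]
shift cm (axes after turn) [-0.04 12.37  0.19]
```

send_rows(series=[[[-0.1, 3, 0.2], 0, 0], [[0, 4, 0], 0, 0], [[0, 3, 0], 0, 0], [[0, 1.5, 0], 0, 0], [[0, 0.9, 0], 0, 0], [[0, 0, 0], 0, 0], [[0, 0, 0], 0, 0.2], [[0, 0, 0], 0, 0.28], [[0, 0, 0], 0, 0.32], [[0, 0, 0], 0, 0.36], [[0, 0, 0], 0, 0.36]], force=40)

```text
clock: 17.55
position: [0.5204, 0.1609, 0.229]
tcp_rot: [-0.358, 2.032, -2.028]
wrist_force: [-2.4, 3.0, 6.2]
grip_width: 0.694
```

```bash
python3 -c "
from h import *
go(.519,.1613,.35,-160)"
```

```text
t 17.55 pos [0.5204 0.1609 0.229 ] yaw -159.9 F [-2.4  3.   6.2] w 0.694
shift cm (present axes) [  0.09 -12.1   -0.11] turn deg 0.1 q0,q6 [-0.82 -1.16]
shift cm (axes after turn) [  0.12 -12.1   -0.09]
```

send_rows(series=[[[0, -2, 0], 0, 0.36], [[0, -4, 0], 0, 0.36], [[0, -4, 0], 0, 0.36], [[0, -4, 0], 0, 0.36], [[0, -3.1, 0], 0, 0.36], [[1.2, 0, 3], 0, 0.36], [[1.2, 0, 3], 0, 0.36], [[1.2, 0, 3], 0, 0.36], [[1.2, 0, 3], 0, 0.36], [[1.2, 0, 3], 0, 0.36], [[1.2, 0, 3], 0, 0.36], [[1.2, 0, 3], 0, 0.36], [[1.2, 0, 3], 0, 0.36], [[1.2, 0, 3], 0, 0.36], [[1.2, 0, 3], 0, 0.36], [[1.2, 0, 3], 0, 0.36], [[1.2, 0, 3.5], 0, 0.36], [[0, 0, 0], 0, 0.36], [[0, 0, 0], 0, 0.36]])

```text
clock: 19.92
position: [0.5096, -0.2321, 0.3983]
tcp_rot: [-0.359, 2.033, -2.03]
wrist_force: [0.5, 0.8, -2.9]
grip_width: 0.696
```

```bash
python3 - <<'E'
from h import *
go(.5101,-.2309,.314,-160)
for n in("scene",):
    s=shot(n);P=cloud(s);hsv=cv2.cvtColor(s["image"],cv2.COLOR_RGB2HSV)
    m=(hsv[...,0]>105)&(hsv[...,0]<125)&(hsv[...,1]>150)&(np.hypot(P[...,0]-.51,P[...,1]+.23)<.08)&(P[...,2]>.15)&(P[...,2]<.25); Q=P[m]
    from scipy.optimize import least_squares
    def f(p):
        a=np.array([p[2],p[3],1.]); a/=np.linalg.norm(a); return np.linalg.norm(np.cross(Q-np.array([p[0],p[1],.2]),a),axis=1)-.03
    r=least_squares(f,[.51,-.23,0,0],loss="soft_l1",f_scale=.002).x
    print(len(Q),r[:2].round(4),np.degrees(r[2:]).round(1),Q.min(0).round(3),Q.max(0).round(3))
    cv2.imwrite("pics/a5.png",cv2.resize(s["image"][130:290,120:280,::-1],(600,600),interpolation=cv2.INTER_CUBIC))
E
```

```text
t 19.93 pos [ 0.5096 -0.2321  0.3983] yaw -160.0 F [ 0.5  0.8 -2.9] w 0.696
shift cm (present axes) [-0.09  8.43 -0.08] turn deg 0.0 q0,q6 [-0.3  -0.55]
shift cm (axes after turn) [-0.09  8.43 -0.09]
440 [ 0.5072 -0.2315] [ 2.3 -5.1] [ 0.48  -0.263  0.173] [ 0.54  -0.208  0.25 ]
```

View pics/a5.png

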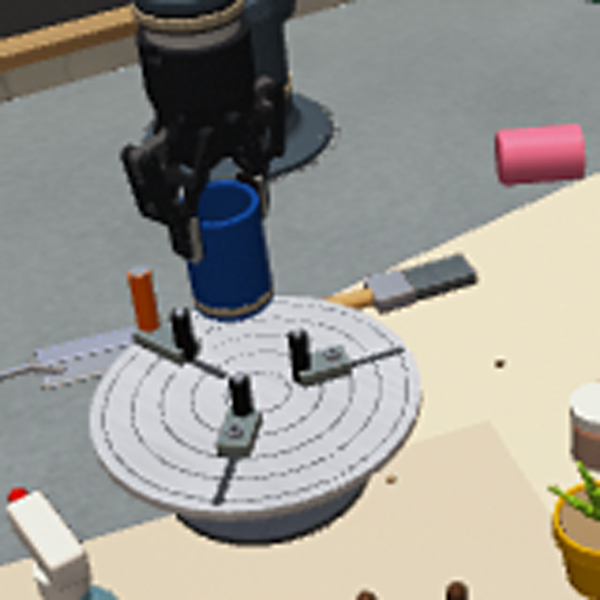

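The crop shows the pot held upright above the wheel, clear of the pads. I'll lower it now.

send_rows(series=[[[-0.1, 3, 0], 0, 0.36], [[0, 3, 0], 0, 0.36], [[0, 1.3, 0], 0, 0.36], [[0, 0.6, 0], 0, 0.36], [[0, 0.3, 0], 0, 0.36], [[0, 0.1, 0], 0, 0.36], [[0, 0, 0], 0, 0.36]])

```text
clock: 20.85
position: [0.5109, -0.2322, 0.3162]
tcp_rot: [-0.358, 2.031, -2.031]
wrist_force: [0.3, -0.4, -3.0]
grip_width: 0.697
```

```bash
python3 -c "
from h import *
go(.5195,-.2275,.314,-160)"
```

```text
t 20.85 pos [ 0.5109 -0.2322  0.3162] yaw -160.0 F [ 0.3 -0.4 -3. ] w 0.697
shift cm (present axes) [-0.97  0.22 -0.15] turn deg 0.0 q0,q6 [-0.24 -0.46]
shift cm (axes after turn) [-0.97  0.22 -0.15]
```

send_rows(series=[[[0, 0.1, -0.1], 0, 0.36], [[0, 0.1, 0], 0, 0.36], [[0, 0.1, 0], 0, 0.36], [[0, 0, 0], 0, 0.36]])

```text
clock: 21.35
position: [0.5107, -0.2312, 0.314]
tcp_rot: [-0.358, 2.032, -2.029]
wrist_force: [-2.6, 1.7, 9.2]
grip_width: 0.693
```

send_rows(series=[[[0, -0.1, 0], 0, 0.32], [[0, 0, 0], 0, 0.28], [[0, 0, 0], 0, 0.28], [[0, 0, 0], 0, 0.303], [[0, 0, 0], 0, 0.303], [[-0.2, 0, 0], 0, 0.303], [[-0.2, 0, 0], 0, 0.303], [[-0.2, 0, 0], 0, 0.303], [[-0.1, 0, 0], 0, 0.303], [[0, 0, 0], 0, 0.303]], force=20)

```text
clock: 22.6
position: [0.5155, -0.2294, 0.3143]
tcp_rot: [-0.363, 2.036, -2.03]
wrist_force: [-7.5, 3.3, 12.8]
grip_width: 0.703
```

```bash
cat >> h.py <<'E'
def wp():
    from scipy.optimize import least_squares
    s=shot("scene");P=cloud(s);hsv=cv2.cvtColor(s["image"],cv2.COLOR_RGB2HSV)
    m=(hsv[...,0]>105)&(hsv[...,0]<125)&(hsv[...,1]>150)&(np.hypot(P[...,0]-.515,P[...,1]+.23)<.06)&(P[...,2]>.09)&(P[...,2]<.168); Q=P[m]
    def f(p):
        a=np.array([p[2],p[3],1.]); a/=np.linalg.norm(a); return np.linalg.norm(np.cross(Q-np.array([p[0],p[1],.13]),a),axis=1)-.03
    r=least_squares(f,[.515,-.23,0,0],loss="soft_l1",f_scale=.002).x
    m=(np.hypot(P[...,0]-.515,P[...,1]+.23)<.05)&(P[...,2]>.168)&(P[...,2]<.182)&(hsv[...,0]>105)&(hsv[...,0]<125)&(hsv[...,1]>150)
    print("pot",len(Q),r[:2].round(4),"tilt",np.degrees(r[2:]).round(1),"rim",m.sum(),circ(P[m],.029).round(4)[:2],"z",P[m][:,2].mean().round(4))
    return s,P
E
python3 -c "
from h import *
go(.5195,-.2275,.314,-160);wp()"
```

```text
t 22.6 pos [ 0.5155 -0.2294  0.3143] yaw -160.0 F [-7.5  3.3 12.8] w 0.703
shift cm (present axes) [-0.44  0.03 -0.04] turn deg 0.0 q0,q6 [-0.24 -0.47]
shift cm (axes after turn) [-0.44  0.03 -0.04]
pot 356 [ 0.5113 -0.2312] tilt [ 4.7 -4.9] rim 110 [ 0.5151 -0.2325] z 0.1744
```

send_rows(series=[[[0, 0, 0], 0, 0.29], [[0, 0, 0], 0, 0.26], [[0, 0, 0], 0, 0.2], [[0, 0, 0], 0, 0.1], [[0, 0, 0], 0, 0], [[0, -2, 0], 0, 0], [[0, -4, 0], 0, 0], [[0, -3, 0], 0, 0], [[0, 0, 0], 0, 0]])

```text
clock: 23.78
position: [0.5174, -0.2297, 0.4073]
tcp_rot: [-0.352, 2.026, -2.032]
wrist_force: [-0.5, -0.6, -0.0]
grip_width: 0.999
```

```bash
python3 - <<'E'
from h import *
go(.5195,-.2275,.314,-160);s,P=wp()
cv2.imwrite("pics/a6.png",cv2.resize(s["image"][180:280,135:235,::-1],(600,600),interpolation=cv2.INTER_CUBIC))
E
```

```text
t 23.77 pos [ 0.5174 -0.2297  0.4073] yaw -160.0 F [-0.5 -0.6 -0. ] w 0.999
shift cm (present axes) [-0.22  9.33 -0.17] turn deg 0.0 q0,q6 [-0.31 -0.56]
shift cm (axes after turn) [-0.27  9.33 -0.14]
pot 429 [ 0.5107 -0.231 ] tilt [ 2.3 -0.3] rim 139 [ 0.5121 -0.2316] z 0.1735
```

View pics/a6.png

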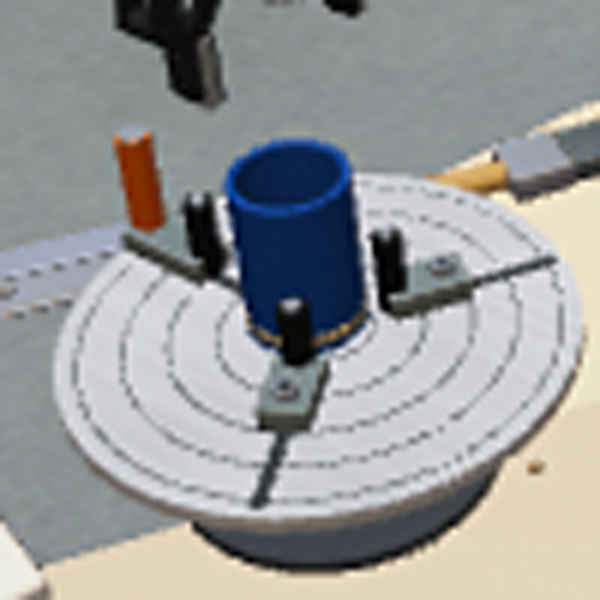

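The pot stands upright on the wheel, about 9 mm short of the fixed pads, because it rocked in the light grip. I'll turn the jaws along the wheel's x and push it low with the open rear finger.

send_rows(series=[[[0.6, 0, 0.1], -10, 0], [[0, 0, 0], -10, 0], [[0, 0, 0], -10, 0], [[0, 0, 0], -10, 0], [[0, 0, 0], -10, 0], [[0, 0, 0], -10, 0], [[0, 0, 0], -10, 0], [[0, 0, 0], -10, 0], [[0, 0, 0], -10, 0], [[0, 0, 0], 0, 0]])

```text
clock: 25.08
position: [0.5114, -0.2317, 0.4029]
tcp_rot: [-1.354, 0.951, -0.948]
wrist_force: [0.4, 0.2, 0.4]
grip_width: 0.995
```

```bash
python3 -c "
from h import *
go(.5113,-.2312,.284,-70)"
```

```text
t 25.07 pos [ 0.5114 -0.2317  0.4029] yaw -70.1 F [0.4 0.2 0.4] w 0.995
shift cm (present axes) [-0.04 11.89  0.03] turn deg -0.1 q0,q6 [-0.05  0.86]
shift cm (axes after turn) [-5.000e-02  1.189e+01  1.000e-02]
```

send_rows(series=[[[0, 4, 0], 0, 0], [[0, 4, 0], 0, 0], [[0, 2.5, 0], 0, 0], [[0, 1, 0], 0, 0.1], [[0, 0.2, 0], 0, 0.15], [[0, 0, 0], 0, 0.15], [[0, 0, 0.3], 0, 0.15], [[0, 0, 0.3], 0, 0.15], [[0, 0, 0.2], 0, 0.15], [[0, 0, 0.2], 0, 0.15], [[0, 0, 0], 0, 0.15]])

```text
clock: 26.45
position: [0.5195, -0.2306, 0.2891]
tcp_rot: [-1.356, 0.951, -0.949]
wrist_force: [-11.7, -1.7, 17.1]
grip_width: 0.85
```

```bash
python3 -c "
from h import *
go(.5195,-.2275,.284,-70);wp()"
```

```text
t 26.45 pos [ 0.5195 -0.2306  0.2891] yaw -70.1 F [-11.7  -1.7  17.1] w 0.85
shift cm (present axes) [-0.29  0.51  0.11] turn deg -0.1 q0,q6 [-0.01  0.94]
shift cm (axes after turn) [-0.29  0.51  0.11]
pot 329 [ 0.5128 -0.23  ] tilt [5.1 1.4] rim 85 [ 0.516  -0.2296] z 0.1742
```

send_rows(series=[[[0, 0, -0.3], 0, 0.15], [[0, -0.3, -0.3], 0, 0.15], [[0, -0.4, 0], 0, 0.15], [[0, 0, 0], 0, 0.15]])

```text
clock: 27.0
position: [0.516, -0.2301, 0.2941]
tcp_rot: [-1.354, 0.946, -0.948]
wrist_force: [-0.9, -0.4, -0.4]
grip_width: 0.85
```

```bash
python3 -c "
from h import *
go(.5195,-.2275,.284,-70);wp()"
```

```text
t 27.0 pos [ 0.516  -0.2301  0.2941] yaw -69.9 F [-0.9 -0.4 -0.4] w 0.85
shift cm (present axes) [-0.12  1.01  0.41] turn deg 0.1 q0,q6 [-0.01  0.94]
shift cm (axes after turn) [-0.12  1.01  0.41]
pot 353 [ 0.5106 -0.2301] tilt [2.8 1.7] rim 95 [ 0.5118 -0.2303] z 0.1736
```

send_rows(series=[[[0, 0, 0.15], 0, 0.15], [[0, 0, 0.15], 0, 0.15], [[0, 0, 0.15], 0, 0.15], [[0, 0, 0], 0, 0.15]])

```text
clock: 27.55
position: [0.5196, -0.2289, 0.2935]
tcp_rot: [-1.355, 0.948, -0.948]
wrist_force: [-2.6, -0.9, 1.8]
grip_width: 0.849
```

```bash
python3 -c "
from h import *
go(.5195,-.2275,.284,-70);s,P=wp()
cv2.imwrite('pics/a7.png',cv2.resize(s['image'][180:270,135:235,::-1],(700,630),interpolation=cv2.INTER_CUBIC))"
```

```text
t 27.55 pos [ 0.5196 -0.2289  0.2935] yaw -70.0 F [-2.6 -0.9  1.8] w 0.849
shift cm (present axes) [-0.13  0.95  0.03] turn deg 0.0 q0,q6 [-0.01  0.94]
shift cm (axes after turn) [-0.13  0.95  0.03]
pot 353 [ 0.5135 -0.2297] tilt [3.4 2.3] rim 96 [ 0.5145 -0.2293] z 0.1736
```

View pics/a7.png

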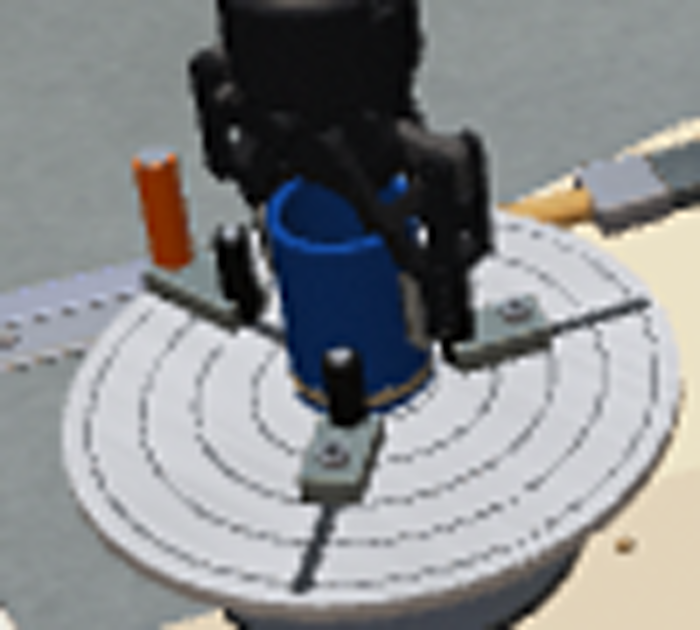

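The pot slides flat now: raising the tool stopped the linkage pressing on the rim. I'll carry on.

send_rows(series=[[[-0.1, 0, 0.15], 0, 0.15], [[0, 0, 0.15], 0, 0.15], [[0, 0, 0.1], 0, 0.15], [[0, 0, 0], 0, 0.15]])

```text
clock: 28.1
position: [0.5233, -0.2264, 0.2936]
tcp_rot: [-1.354, 0.948, -0.948]
wrist_force: [-1.1, -0.3, -0.4]
grip_width: 0.852
```

```bash
python3 -c "
from h import *
go(.5195,-.2275,.284,-70);wp()"
```

```text
t 28.1 pos [ 0.5233 -0.2264  0.2936] yaw -70.0 F [-1.1 -0.3 -0.4] w 0.852
shift cm (present axes) [-0.02  0.96 -0.4 ] turn deg 0.0 q0,q6 [-0.01  0.93]
shift cm (axes after turn) [-0.02  0.96 -0.4 ]
pot 349 [ 0.5172 -0.2278] tilt [3.3 2.2] rim 96 [ 0.5186 -0.2274] z 0.1735
```

Close now, so I'll push in 0.5–1 mm steps.

send_rows(series=[[[0, 0, 0.1], 0, 0.15], [[0, 0, 0.05], 0, 0.15], [[0, 0, 0], 0, 0.15]])

```text
clock: 28.52
position: [0.5243, -0.2263, 0.2936]
tcp_rot: [-1.355, 0.948, -0.948]
wrist_force: [-2.6, -1.4, 1.3]
grip_width: 0.85
```

send_rows(series=[[[0, 0, 0.1], 0, 0.15], [[0, 0, 0], 0, 0.15]])

```text
clock: 28.78
position: [0.5249, -0.2265, 0.2937]
tcp_rot: [-1.356, 0.949, -0.948]
wrist_force: [-4.1, -2.4, 1.7]
grip_width: 0.852
```

```bash
python3 -c "
from h import *
go(.5195,-.2275,.284,-70);wp()"
```

```text
t 28.77 pos [ 0.5249 -0.2265  0.2937] yaw -70.0 F [-4.1 -2.4  1.7] w 0.852
shift cm (present axes) [-0.09  0.97 -0.54] turn deg 0.0 q0,q6 [-0.02  0.93]
shift cm (axes after turn) [-0.09  0.97 -0.54]
pot 350 [ 0.5185 -0.2275] tilt [3.  1.1] rim 93 [ 0.52   -0.2275] z 0.1737
```

send_rows(series=[[[0, 0, 0.1], 0, 0.15], [[0, 0, 0], 0, 0.15]])

```text
clock: 29.08
position: [0.5255, -0.2266, 0.2938]
tcp_rot: [-1.357, 0.949, -0.948]
wrist_force: [-4.2, -4.1, 3.7]
grip_width: 0.848
```

```bash
python3 -c "
from h import *
go(.5195,-.2275,.284,-70);wp()"
```

```text
t 29.07 pos [ 0.5255 -0.2266  0.2938] yaw -70.0 F [-4.2 -4.1  3.7] w 0.848
shift cm (present axes) [-0.12  0.98 -0.59] turn deg -0.0 q0,q6 [-0.02  0.93]
shift cm (axes after turn) [-0.12  0.98 -0.59]
pot 354 [ 0.5189 -0.2278] tilt [3.  2.2] rim 92 [ 0.5205 -0.2274] z 0.1739
```

Force decomposition shows both fixed pads carrying load. Now I back off, rise, and go behind the handle with the fingers shut.

send_rows(series=[[[0, 0, -0.3], 0, 0.1], [[0, 0, -0.3], 0, 0], [[0, -3, 0], 0, 0], [[0, -4, 0], 0, 0], [[0, -4, 0], 0, 0], [[0, 0, -4], 0, 0.3], [[0, 0, -4], 0, 0.7], [[0, 0, -4], 0, 1], [[0, 0, -3.5], 0, 1], [[0, 0, 0], 0, 1], [[0, 0, 0], 0, 1]])

```text
clock: 30.5
position: [0.3759, -0.28, 0.404]
tcp_rot: [-1.354, 0.946, -0.948]
wrist_force: [0.9, -0.1, 0.2]
grip_width: -0.003
```

```bash
python3 -c "
from h import *
go(.3738,-.2805,.298,-70);s,P=wp()
z=P[...,2];m=(np.hypot(P[...,0]-.41,P[...,1]+.267)<.022)&(z>.145)&(z<.165);Q=P[m];print(len(Q),Q.mean(0))"
```

```text
t 30.5 pos [ 0.3759 -0.28    0.404 ] yaw -69.9 F [ 0.9 -0.1  0.2] w -0.003
shift cm (present axes) [-0.03 10.6  -0.23] turn deg 0.1 q0,q6 [0.03 1.  ]
shift cm (axes after turn) [-0.03 10.6  -0.22]
pot 443 [ 0.5183 -0.2286] tilt [ 2.8 -0.5] rim 136 [ 0.52   -0.2292] z 0.1736
35 [ 0.41041586 -0.27037227  0.15341964]
```

send_rows(series=[[[0, 4, -0.2], 0, 1], [[0, 4, 0], 0, 1], [[0, 2, 0], 0, 1], [[0, 0.6, 0], 0, 1], [[0, 0, 0.5], 0, 1], [[0, 0, 0.3], 0, 1], [[0, 0, 0], 0, 1]])

```text
clock: 31.42
position: [0.3814, -0.2784, 0.2984]
tcp_rot: [-1.354, 0.946, -0.949]
wrist_force: [-0.7, 0.3, -0.0]
grip_width: 0.0
```

send_rows(series=[[[0, 0, 0.5], 0, 1], [[0, 0, 0.5], 0, 1], [[0, 0, 0], 0, 1]])

```text
clock: 31.8
position: [0.3906, -0.2749, 0.2978]
tcp_rot: [-1.354, 0.947, -0.948]
wrist_force: [-0.6, 0.1, -0.5]
grip_width: 0.004
```

```bash
cat >> h.py <<'E'
def jw():
    s,P=wp(); z=P[...,2]; u=np.array([.9397,.342]); c=np.array([.5195,-.2275])
    hsv=cv2.cvtColor(s["image"],cv2.COLOR_RGB2HSV)
    t=(P[...,:2]-c)@u; l=(P[...,:2]-c)@np.array([-.342,.9397])
    m=(z>.12)&(z<.165)&(abs(l)<.03)&(t<-.06)&(t>-.14)&(hsv[...,0]<14)&(hsv[...,1]>150)
    st=get_state(); print("handle t",len(t[m]),t[m].mean().round(4),"l",l[m].mean().round(4),"| tcp t",((np.array(st["position"])[:2]-c)@u).round(4)); return s,P
E
python3 -c "
from h import *
go(.3738,-.2805,.298,-70);jw()"
```

```text
t 31.8 pos [ 0.3906 -0.2749  0.2978] yaw -69.9 F [-0.6  0.1 -0.5] w 0.004
shift cm (present axes) [-0.05 -0.02 -1.77] turn deg 0.1 q0,q6 [0.08 1.11]
shift cm (axes after turn) [-0.05 -0.02 -1.77]
pot 443 [ 0.5181 -0.2288] tilt [ 2.5 -1.3] rim 136 [ 0.52   -0.2289] z 0.1735
handle t 57 -0.1113 l -0.0054 | tcp t -0.1375
```

send_rows(series=[[[0, 0, 0.5], 0, 1], [[0, 0, 0.4], 0, 1], [[0, 0, 0], 0, 1]])

```text
clock: 32.22
position: [0.3991, -0.2717, 0.2976]
tcp_rot: [-1.355, 0.947, -0.948]
wrist_force: [0.5, 0.2, 0.7]
grip_width: -0.004
```

send_rows(series=[[[0, 0, 0.5], 0, 1], [[0, 0, 0.5], 0, 1], [[0, 0, 0.5], 0, 1], [[0, 0, 0], 0, 1]])

```text
clock: 32.72
position: [0.4135, -0.2664, 0.2976]
tcp_rot: [-1.354, 0.947, -0.948]
wrist_force: [-0.1, -0.2, -0.5]
grip_width: 0.004
```

```bash
python3 -c "
from h import *
go(.3738,-.2805,.298,-70);jw()"
```

```text
t 32.73 pos [ 0.4135 -0.2664  0.2976] yaw -69.9 F [-0.1 -0.2 -0.5] w 0.004
shift cm (present axes) [-0.04 -0.04 -4.21] turn deg 0.1 q0,q6 [0.06 1.08]
shift cm (axes after turn) [-0.04 -0.04 -4.21]
pot 451 [ 0.5183 -0.2288] tilt [ 3.  -0.5] rim 136 [ 0.52   -0.2296] z 0.1738
handle t 60 -0.0862 l -0.0055 | tcp t -0.1131
```

send_rows(series=[[[0, 0, 0.5], 0, 1], [[0, 0, 0.4], 0, 1], [[0, 0, 0.2], 0, 1], [[0, 0, 0], 0, 1]])

```text
clock: 33.28
position: [0.4225, -0.2633, 0.2976]
tcp_rot: [-1.355, 0.949, -0.947]
wrist_force: [-4.2, -1.7, 2.2]
grip_width: 0.002
```

```bash
python3 -c "
from h import *
go(.3738,-.2805,.298,-70);s,P=jw()
cv2.imwrite('pics/a8.png',cv2.resize(s['image'][180:270,135:235,::-1],(700,630),interpolation=cv2.INTER_CUBIC))"
```

```text
t 33.27 pos [ 0.4225 -0.2633  0.2976] yaw -70.0 F [-4.2 -1.7  2.2] w 0.002
shift cm (present axes) [-0.05 -0.03 -5.17] turn deg 0.0 q0,q6 [0.05 1.06]
shift cm (axes after turn) [-0.05 -0.04 -5.17]
pot 456 [ 0.5185 -0.2286] tilt [2.9 0. ] rim 130 [ 0.5204 -0.2292] z 0.1739
handle t 60 -0.0773 l -0.0057 | tcp t -0.1034
```

View pics/a8.png

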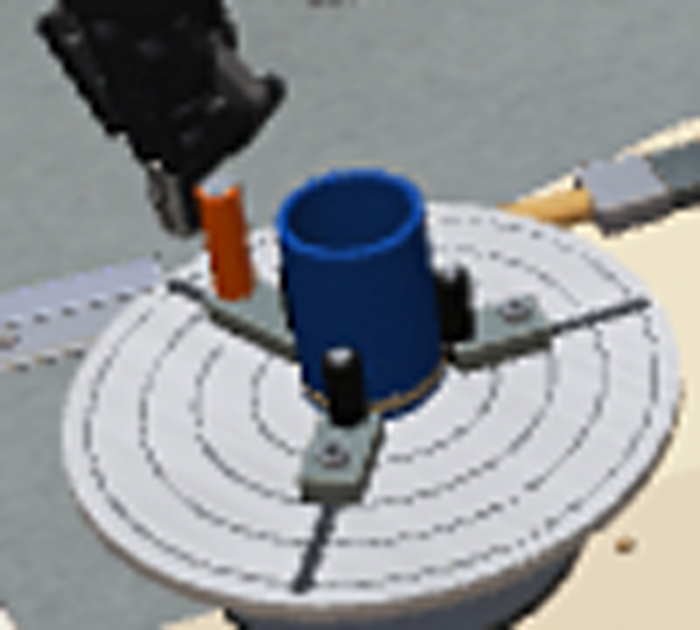

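send_rows(series=[[[0, 0, 0.1], 0, 1], [[0, 0, 0.1], 0, 1], [[0, 0, 0], 0, 1]])

```text
clock: 33.7
position: [0.4231, -0.2632, 0.2975]
tcp_rot: [-1.356, 0.952, -0.946]
wrist_force: [-9.1, -2.6, 6.2]
grip_width: 0.002
```

```bash
python3 -c "
from h import *
go(.3738,-.2805,.298,-70);jw()"
```

```text
t 33.7 pos [ 0.4231 -0.2632  0.2975] yaw -70.1 F [-9.1 -2.6  6.2] w 0.002
shift cm (present axes) [-0.06 -0.03 -5.22] turn deg -0.1 q0,q6 [0.04 1.06]
shift cm (axes after turn) [-0.06 -0.05 -5.22]
pot 451 [ 0.5187 -0.2288] tilt [ 2.7 -0.8] rim 136 [ 0.5202 -0.2293] z 0.1737
handle t 60 -0.077 l -0.0059 | tcp t -0.1028
```

Commanding 2 mm more moved it only 0.6 mm while the force rose to 9 N, so the pads are in solid contact. I'll withdraw and check.

send_rows(series=[[[0, 0, -0.5], 0, 1], [[0, 0, -1.5], 0, 1], [[0, -3, 0], 0, 1], [[0, -4, 0], 0, 1], [[0, -4, 0], 0, 1], [[-4, -2, 0], 0, 1], [[-4, 0, 0], 0, 1], [[-4, 0, 0], 0, 1], [[-4, 0, 0], 0, 1], [[-4, 0, 0], 0, 1], [[-4, 0, 0], 0, 1], [[0, 0, 0], 0, 1]])

```text
clock: 35.25
position: [0.3228, -0.0421, 0.4276]
tcp_rot: [-1.355, 0.944, -0.944]
wrist_force: [0.8, -0.4, -0.4]
grip_width: 0.001
```

```bash
python3 - <<'E'
from h import *
go(.4,-.2,.4);s,P=jw(); t=shot("top"); P=cloud(t); z=P[...,2]; hsv=cv2.cvtColor(t["image"],cv2.COLOR_RGB2HSV)
d=np.hypot(P[...,0]-.5195,P[...,1]+.2275)
m=(d<.06)&(z>.168)&(z<.185); print("top rim",m.sum(),circ(P[m],.029)[:2].round(4),"z by side",[P[m&(P[...,0]>.5195)][:,2].mean().round(4),P[m&(P[...,0]<.5195)][:,2].mean().round(4),P[m&(P[...,1]>-.2275)][:,2].mean().round(4),P[m&(P[...,1]<-.2275)][:,2].mean().round(4)])
u=np.array([.9397,.342]);c=np.array([.5195,-.2275]);T=(P[...,:2]-c)@u;l=(P[...,:2]-c)@np.array([-.342,.9397])
m=(z>.12)&(z<.137)&(abs(l)<.02)&(T<-.03)&(T>-.1);print("jawpad",m.sum(),T[m].mean().round(4),l[m].mean().round(4))
m=(z>.148)&(z<.16)&(abs(l)<.02)&(T<-.06)&(T>-.14);print("handle top",m.sum(),T[m].mean().round(4),l[m].mean().round(4))
a=cv2.resize(t["image"][155:240,285:370,::-1],(500,500),interpolation=cv2.INTER_CUBIC); b=cv2.resize(s["image"][185:265,145:225,::-1],(300,300),interpolation=cv2.INTER_CUBIC)
o=np.zeros((500,800,3),np.uint8);o[:,:500]=a;o[:300,500:]=b;o[300:,500:]=cv2.resize(t["image"][:,:,::-1],(300,200),interpolation=cv2.INTER_AREA)
cv2.imwrite("pics/a9.png",o)
E
```

```text
t 35.25 pos [ 0.3228 -0.0421  0.4276] yaw -69.7 F [ 0.8 -0.4 -0.4] w 0.001
shift cm (present axes) [17.49  2.75  1.75] turn deg None q0,q6 [-0.31  0.28]
pot 447 [ 0.5185 -0.2284] tilt [ 2.4 -0.5] rim 141 [ 0.5204 -0.2289] z 0.1735
handle t 55 -0.0763 l -0.0059 | tcp t -0.1213
top rim 89 [ 0.5163 -0.2261] z by side [np.float64(0.1734), np.float64(0.175), np.float64(0.174), np.float64(0.1745)]
jawpad 29 -0.0463 0.0041
handle top 21 -0.0826 0.0028
```

View pics/a9.png

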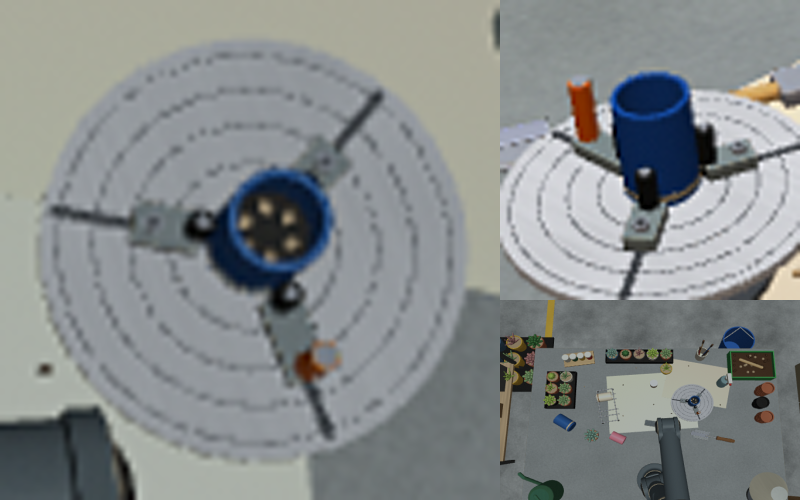

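The top view shows the pot in all three pads: mouth at (280,225), jaw pad at (288,297). Offline, I'll check more finely that it touches both fixed pads, by matching silhouettes against the wheel disc in the same camera.

```bash
cat > fine.py <<'E'
from h import *
from scipy.optimize import minimize
K=8
def proj(s,X):
    f=s["image"].shape[0]/2/np.tan(np.radians(s["vfov"])/2); c=(X-np.array(s["origin"]))@rot(s["orientation"])
    return np.stack([c[:,0]/c[:,2]*f+s["cx"],c[:,1]/c[:,2]*f+s["cy"]],-1)
a=np.linspace(0,2*np.pi,180)
def ring(x,y,z,r): return np.stack([x+r*np.cos(a),y+r*np.sin(a),0*a+z],-1)
def sil(s,rings):
    p=proj(s,np.vstack(rings)); h=cv2.convexHull(p.astype(np.float32))[:,0]
    m=np.zeros((384*2,512*2),np.float32); m=np.zeros((384*4,512*4),np.uint8)
    cv2.fillConvexPoly(m,np.round((h+.5)*4*16).astype(np.int32),255,shift=4,lineType=cv2.LINE_AA)
    return cv2.resize(m,(512,384),interpolation=cv2.INTER_AREA)/255.
def fit(s,soft,w,mk,p0):
    o=lambda p:(w*(sil(s,mk(p))-soft)**2).sum()
    r=minimize(o,p0,method="Nelder-Mead",options=dict(initial_simplex=[p0,[p0[0]+.004,p0[1]],[p0[0],p0[1]+.004]],xatol=1e-4)); return r.x,r.fun
for n in("top","scene"):
    s=shot(n); I=s["image"].astype(float); P=cloud(s)
    b=I[...,2]-I[...,0]; d=np.hypot(P[...,0]-.5195,P[...,1]+.2275)
    near=sil(s,[ring(.5195,-.2275,.085,.045),ring(.5195,-.2275,.175,.045)])>.5
    hi=np.percentile(b[near],70); soft=np.clip((b-10)/(hi*.8-10),0,1)
    soft=(cv2.cvtColor(s["image"],cv2.COLOR_RGB2HSV)[...,1]/255.); soft=np.clip((soft-.25)/.35,0,1)
    base=.100  # above cream band
    dark=(I.max(-1)<45)|((I[...,0]>I[...,2]))   # pads, band: ignore
    inner=sil(s,[ring(.5195,-.2275,.175,.022)])>.5
    w=near&~(dark&(b<15))&~inner
    x,fv=fit(s,soft,w,lambda p:[ring(*p,base,.03),ring(*p,.175,.03)],[.5195,-.2275])
    g=I.mean(-1); sat=I.max(-1)-I.min(-1)
    # wheel: edge by depth step at rim, silhouette of top circle
    z=P[...,2]; wm=((z>.06)&(d<.16)).astype(float); ww=(d>.10)|(z<.03)
    ww=ww&(sil(s,[ring(.5195,-.2275,.085,.16)])>.5)
    xw,fw=fit(s,wm,ww,lambda p:[ring(*p,.085,.13),ring(*p,.07,.13)],[.5195,-.2275])
    u=np.array([.9397,.342]);v=np.array([-.342,.9397])
    print(n,"pot",x.round(4),round(fv,1),"wheel",xw.round(4),round(fw,1),"pot rel t,l mm",((x-xw)@u*1e3).round(1),((x-xw)@v*1e3).round(1))
E
python3 fine.py
```

```text
top pot [ 0.5186 -0.2272] 23.5 wheel [ 0.5181 -0.2267] 69.9 pot rel t,l mm 0.2 -0.7
scene pot [ 0.5158 -0.2283] 21.2 wheel [ 0.5118 -0.2262] 97.6 pot rel t,l mm 3.0 -3.4
```

```bash
python3 -c "
from h import *
print(close_job()); print(get_state()['clock'])"
```

```text
the job is handed in; nothing more can be done
None
the job is handed in; nothing more can be done
```

I took the blue pot off the rack, stood it mouth up on the bench and let go. I then took it again from above by the rim end and set it on the banding wheel. With the third pad still drawn back I pushed the pot against both fixed pads, then slid the third pad in by its orange handle. I handed the job in at about 35 s, with the arm clear of everything.

**Checks that agreed**
- **Fixed pads:** during the nudge, the force direction pointed to load on both of them.
- **Third pad:** the handle stopped moving as the push rose to about 9 N. It takes only about 2 N to slide.
- **Travel:** the top camera gave about 38.6 mm, against 40 mm expected.
- **Position:** a silhouette match in the top camera put the pot within 1 mm of the wheel's centre. Rim height was about 0.174 m, against 0.175 m expected.

**Checks that disagreed or were weaker**
- **Scene camera:** the same silhouette match gave an offset of 3 to 3.4 mm, because its wheel fit was poor. The travel read there was about 35 mm.
- **Tilt:** the scene camera's fit shows 2 to 3°, about what it showed when the pot stood free on the wheel. I took it as camera bias.

**Mishaps**
- **Upending:** to upend the pot I had to lay it on the bench and regrip it loosely near the rim, so it pivoted in the grip.
- **Nudging:** the first two nudges rocked the pot about 5°, with up to 17 N up on the wrist. I took the second to be the gripper pressing on the rim. It settled back upright each time.

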